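Open the dust cover of the vial photometer

TASK

Two small grey photometers stand on the lab bench, both with their dust covers shut. On the one whose cover is a round disc, swing the cover aside on its pin, anticlockwise seen from above, by about a quarter turn so that the vial port is completely clear, and let go of it there. Leave the other photometer's rectangular cover shut.

Things in the scene. Friction and masses are not known exactly. Their poses are not given: they have to be found in the camera images.
- vial_knob (a point): Centre (half-way up) of the knob of the round cover: a plain white upright post, 14 mm in diameter, 26 mm tall, from 63 to 89 mm above the bench, 58 mm from the pin, moving with the cover. Nothing else within 15 cm of it is taller than 95 mm; nothing on the bench is taller than 205 mm.
- vial_pin (a point): The fixed vertical pin on which the round cover turns: a steel screw head 12 mm in diameter, this point at its top, 67 mm above the bench. The knob travels on a level circle of 58 mm radius about it. Pin and cover sit on the flat top (55 mm high) of a grey photometer, 210 x 110 mm, fixed to the bench.
- vial_cover (a joint): Angle of the round cover (white plate, top 63 mm above the bench, disc 46 mm wide centred 52 mm from the pin, over a 26 mm round port), rad. 0 is shut; it grows anticlockwise seen from above, to a stop at 1.9. Starts at 0 to 0.12. It turns lightly (about 0.5 N at the knob) and stays where it is left; the port is completely clear from 0.75 on.
- cuvette_cover (a joint): Angle of the rectangular cover (30 x 46 mm, same arm, knob and material) of the other photometer, which looks alike and stands on the other side of the bench, at least 30 cm away centre to centre, rad. 0 is shut, grows anticlockwise. Starts at 0 to 0.05 and has to be left shut.
Mind the look-alikes: they are no part of the job. Leave any orange look-alike of the part that bears vial_knob alone.

How it is judged:
By the outcome, as a careful person would: the job done as asked, in the order asked, and still so for the second after the job is handed in, with the robot touching nothing.
It also fails if it takes over 38 s, if anything falls off the work surface, if the arm or the gripper's body presses on something with over 40 N, if the wrist force passes 120 N, or if a joint passes its speed limit or range.

ROBOT

A 6-joint arm with a two-finger parallel gripper is mounted at the origin on the work surface. World frame = base frame: x ahead of the robot, y to its left, z up, the work surface at z = 0. Lengths are in m, angles in rad, forces in N, time in s.
With the tool pointing down it reaches from about 0.35 to 0.975 m from the base axis. Payload 4.9 kg.
Tool frame: the origin (TCP) lies between the finger pads; the fingertips stand 8 mm ahead of it and the grasp point (between the pads) lies 11 mm behind it; z points along the fingers, y is the direction in which the jaws open and shut (so a half turn about z gives the same grasp; the last joint's range is limited). The gripper opens to 85 mm and grips with 20 to 120 N. Pads are 22 mm wide; open, the fingers measure 114 mm over their backs; the gripper's body (76 mm by 85 mm) begins 54 mm behind the grasp point. The pads swing forward as they close: fully open they stand 13 mm farther back than shut.
Start: joints at [-1.439, 0.053, 1.613, -0, 1.476, -0.119], TCP at [0.155, -0.605, 0.239] pointing down, gripper open.
Joint ranges: [-3.01, 3.01], [-1.01, 2.22], [0.06, 2.58], [-1.02, 4.17], [0.09, 2.62], [-3.14, 3.14]. Speed limits (rad/s): [2.57, 2.57, 3.14, 3.14, 3.14, 3.14].

INTERFACE

Orientations are given as a rotation vector (axis times angle).
In Python, from station import ctrl gives the robot as it stands. The module is installed in compiled form; this text tells all that it offers.
- The arm moves only by the shell command python3 -m creep 'ROWS' [FORCE]. ROWS is JSON, a list of rows, each an object with "hand": the opening, from 0 (shut) to 1 (fully open); "translation": the shift along the tool's x, y, z in cm, a list of three; "delta_rot": the turn, a rotation vector about the tool's x, y, z in degrees, a list of three. A call has 1 to 8 rows; each row shifts and turns the commanded pose from where the row before left it, along the tool's axes as they then stand; what a row does not reach is not made up. A row lasts 1/8 s, in which the tool goes at most 62.5 mm and 10.7 degrees, less where a joint would pass 70% of its speed; a pose out of reach is approached as far as the arm can. A call with a gripper value outside its range is refused whole. The fingers move at their own pace and stop on an object; FORCE is the grip in N (left out, the last holds). Time passes only in rows, so rows that do not move let the fingers close. It gives the time, the measured TCP pose, the force and the opening at its end, in the units of the state.
- ctrl.get_obs(): the state, without advancing time (a new reading comes with each control period).
- ctrl.get_image(name): name is "scene" or "top"; returns (picture, depth): 384x512x3 uint8, red, green, blue; 384x512 float32, m along the optical axis (not along the pixel's ray), 0 where there is no reading.
- ctrl.calibration(name): a dict with "fx", "fy", "cx", "cy" (pixels), "T" (4x4, takes a point from camera to world coordinates). Camera axes: x right, y up, looking along -z (the intrinsics and any distortion apply to the point x, -y, -z); pixel columns grow to the right and rows downward; lengths in m; the calibration is good to about 2 mm. A picture is of the moment at which its call begins. calibration takes no time and is no camera call.
- ctrl.finish_job(): hands the job in, once; it reports no verdict.
The state is a dict: "t": time; "q": joint angles; "dq": joint speeds; "effort": joint torques, N m; "tool_pos": TCP position; "tool_rot": TCP orientation; "contact_force": force on the tool from outside, world axes, zero at the start; "wrist_torque": the same for the moment, N m; "opening": finger opening in m.
Only numpy, scipy, OpenCV 4.12 (cv2) and the standard library are available. Lean on these libraries where they do the work, as an engineer would, in place of code of your own. Each camera call takes 0.05 s, during which the arm holds its last target.

## Working session

There is one attempt and no reset: what is moved stays moved. The work goes in short steps, Python scripts to look and compute and a shell command to move; the robot and the scene stay as the last step left them, time stands still between calls to the robot, and variables do not carry over. Pictures are saved under pics/ and viewed, and the job is handed in when it is done.

```bash
mkdir -p pics; python3 - <<'E'
from station import ctrl
import cv2, numpy as np
o=ctrl.get_obs(); print(o)
for n in ["top","scene"]:
    p,d=ctrl.get_image(n); c=ctrl.calibration(n); print(n,{k:np.round(v,4).tolist() for k,v in c.items()})
    cv2.imwrite(f"pics/{n}1.png",p[:,:,::-1]); np.savez(f"{n}1.npz",p=p,d=d)
E
```

```text
{'t': 0.0, 'q': array([-1.43903544e+00,  5.33422797e-02,  1.61430559e+00,  7.45315964e-06,
        1.47601031e+00, -1.18999969e-01]), 'dq': array([0.00025293, 0.00014399, 0.00092054, 0.0008156 , 0.00020084,
       0.00039421]), 'effort': array([ 1.38169071e-03, -3.93682766e+01, -3.70176923e+01,  1.68891290e-05,
        6.93491864e-03,  3.23711149e-06]), 'tool_pos': array([ 0.15500931, -0.60483867,  0.23806512]), 'tool_rot': array([-3.11488250e+00, -3.92603606e-01,  9.04198032e-06]), 'contact_force': array([-0.44635863,  1.13684148,  0.0291057 ]), 'wrist_torque': array([-0.04856796, -0.03938215,  0.00239796]), 'opening': 0.08547131746470807}
top {'fx': 460.5932, 'fy': 460.5932, 'cx': 253.4479, 'cy': 197.6574, 'T': [[-0.0129, 0.9737, -0.2275, 0.1008], [-0.9999, -0.0118, 0.0066, -0.0564], [0.0037, 0.2276, 0.9738, 1.4285], [0.0, 0.0, 0.0, 1.0]]}
scene {'fx': 367.3058, 'fy': 367.3058, 'cx': 257.8729, 'cy': 193.3665, 'T': [[-0.875, -0.3718, 0.31, 0.6854], [0.4839, -0.6554, 0.5798, 0.4884], [-0.0124, 0.6574, 0.7535, 0.7719], [0.0, 0.0, 0.0, 1.0]]}
```

View pics/top1.png

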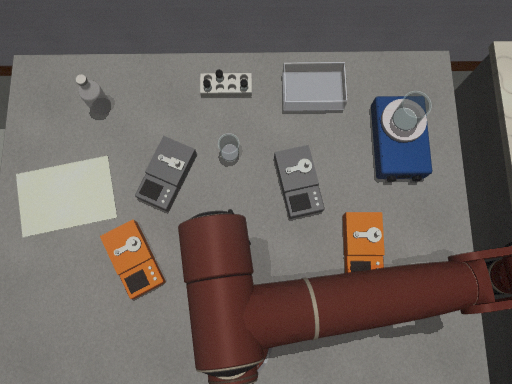

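View pics/scene1.png

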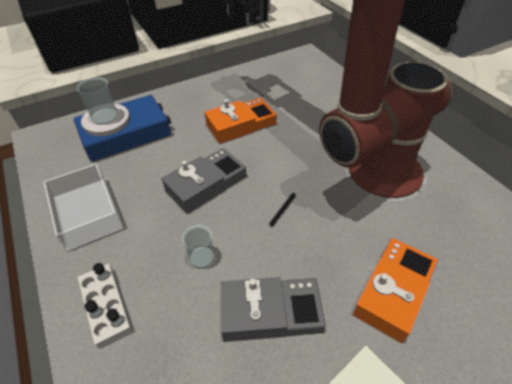

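The grey photometer near top-view pixel (300,180) seems to have the round disc, and the one at (167,172) seems to have the rectangular cover. I'll enlarge both to confirm.

```bash
python3 - <<'E'
import cv2, numpy as np
t=np.load("top1.npz"); s=np.load("scene1.npz")
a=cv2.resize(t['p'][140:220,265:335],None,fx=5.5,fy=5.5,interpolation=cv2.INTER_CUBIC)
b=cv2.resize(t['p'][130:210,130:200],None,fx=5.5,fy=5.5,interpolation=cv2.INTER_CUBIC)
cv2.imwrite("pics/zt.png",np.hstack([a,b])[:,:,::-1])
a=cv2.resize(s['p'][145:215,155:255],(500,350),interpolation=cv2.INTER_CUBIC)
cv2.imwrite("pics/zs.png",a[:,:,::-1])
E
```

```text
(no output)
```

View pics/zt.png

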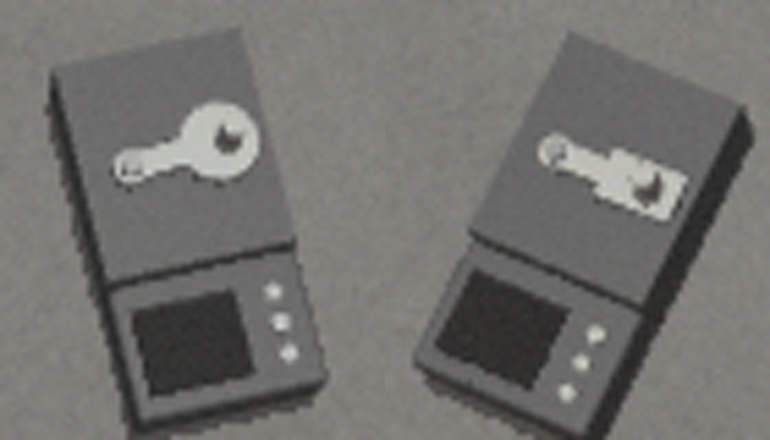

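View pics/zs.png

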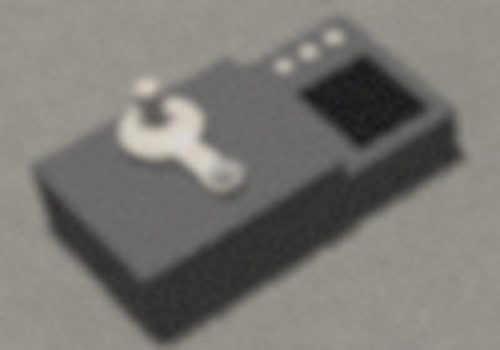

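The zooms confirm it. The round disc is on the right-hand photometer: pin at about (289,170) and disc at about (305,166). The left one's cover is rectangular. In the scene view the round cover's knob top is at about (184,163).

```bash
cat > h.py <<'E'
import numpy as np, cv2
from station import ctrl
def ray(n,u,v):
    c=ctrl.calibration(n); T=np.array(c['T'])
    d=np.array([(u-c['cx'])/c['fx'],-(v-c['cy'])/c['fy'],-1.]); return T[:3,3],T[:3,:3]@d
def plane(n,u,v,z):
    o,d=ray(n,u,v); return o+d*(z-o[2])/d[2]
E
python3 - <<'E'
from h import *
t=np.load("top1.npz");p=t['p'].astype(int);d=t['d']
m=((p.min(2)>150)).astype(np.uint8); mm=np.zeros_like(m); mm[150:182,280:318]=m[150:182,280:318]
n,l,st,ce=cv2.connectedComponentsWithStats(mm)
i=1+np.argmax(st[1:,4]); print(st[i],ce[i])
vs,us=np.nonzero(l==i)
P=np.array([plane("top",u,v,0.063)[:2] for u,v in zip(us,vs)])
c=P.mean(0);w,V=np.linalg.eigh(np.cov(P.T)); print("axis",V[:,1],c)
pin=plane("top",289,170.2,.067); disc=plane("top",305.2,165.6,.063)
print("pin",pin,"disc",disc,np.linalg.norm(disc[:2]-pin[:2]))
# scene
print("scene pin",plane("scene",155+226/5,145+172/5,.067),"knobtop",plane("scene",155+147/5,145+87/5,.089), "disc", plane("scene",155+162/5,145+125/5,.063))
for r in range(150,182): print(''.join('#' if x else '.' for x in m[r,278:320]), r)
# body corners (top)
for u,v in [(265+50/5.5,140+72/5.5),(265+238/5.5,140+30/5.5),(265+296/5.5,140+243/5.5),(265+108/5.5,140+285/5.5)]: print(plane("top",u,v,.055))
D=t['d'];print(D[160:175:3,295:315:3])
E
```

```text
[286 159  26  14 188] [300.4787234  166.12765957]
axis [-0.27890163  0.96031968] [ 0.5183005  -0.21244848]
pin [ 0.50439131 -0.17613962  0.067     ] disc [ 0.5198116  -0.22711527  0.063     ] 0.05325694928067817
scene pin [ 0.50426369 -0.17204527  0.067     ] knobtop [ 0.5221645  -0.23013023  0.089     ] disc [ 0.5197688  -0.22557297  0.063     ]
.......................................... 150
.......................................... 151
.......................................... 152
.......................................... 153
.......................................... 154
.......................................... 155
.......................................... 156
.......................................... 157
.......................................... 158
........................######............ 159
......................##########.......... 160
.....................###########.......... 161
.....................############......... 162
....................#######.######........ 163
....................######.....###........ 164
...................#######.....###........ 165
[... 570 characters left out ...]
..................................... 178
.......................................... 179
.......................................... 180
.......................................... 181
[ 0.56432442 -0.13216633  0.055     ]
[ 0.58831286 -0.24033965  0.055     ]
[ 0.4619475  -0.26784002  0.055     ]
[ 0.43895693 -0.16167488  0.055     ]
[[1.437336  1.440891  1.4295803 1.4269584 1.408253  1.4349757 1.4930049]
 [1.4316487 1.4257702 1.4243854 1.4283386 1.399412  1.4235249 1.4351263]
 [1.4230875 1.4214674 1.424028  1.4259938 1.4237225 1.431045  1.4354194]
 [1.4256792 1.4242368 1.4203085 1.424759  1.4207164 1.424923  1.427944 ]
 [1.4329795 1.4270432 1.4280105 1.4252926 1.4264485 1.4261503 1.4315732]]
```

Both views agree: the pin is at about (0.504,-0.175) and the knob at about (0.521,-0.231). The knob lies at -73° from the pin and must swing towards +x. I'll straddle the knob loosely, jaws across the tangent, and sweep the arc while turning the tool with it. First I move there at the present height.

```bash
python3 -m creep '[{"hand":1,"translation":[4.4,-2.7,0],"delta_rot":[0,0,0]},{"hand":1,"translation":[4.4,-2.7,0],"delta_rot":[0,0,0]},{"hand":0.5,"translation":[4.4,-2.7,0],"delta_rot":[0,0,0]},{"hand":0.5,"translation":[4.4,-2.7,0],"delta_rot":[0,0,0]},{"hand":0.5,"translation":[4.4,-2.7,0],"delta_rot":[0,0,0]},{"hand":0.5,"translation":[4.4,-2.7,0],"delta_rot":[0,0,0]},{"hand":0.5,"translation":[4.4,-2.7,0],"delta_rot":[0,0,0]},{"hand":0.5,"translation":[4.4,-2.7,0],"delta_rot":[0,0,0]}]' 20
python3 -m creep '[{"hand":0.5,"translation":[0,0,0],"delta_rot":[0,0,10]},{"hand":0.5,"translation":[0,0,0],"delta_rot":[0,0,10]},{"hand":0.5,"translation":[0,0,0],"delta_rot":[0,0,10]},{"hand":0.5,"translation":[0,0,0],"delta_rot":[0,0,10]},{"hand":0.5,"translation":[0,0,0],"delta_rot":[0,0,10]},{"hand":0.5,"translation":[0,0,0],"delta_rot":[0,0,10]},{"hand":0.5,"translation":[0,0,0],"delta_rot":[0,0,10]},{"hand":0.5,"translation":[0,0,0],"delta_rot":[0,0,10]}]'
cat >> h.py <<'E'
from scipy.spatial.transform import Rotation as Ro
def rel(tgt,yaw):
    o=ctrl.get_obs();R=Ro.from_rotvec(o['tool_rot']).as_matrix()
    dp=(R.T@(np.array(tgt)-o['tool_pos']))*100
    y=np.degrees(np.arctan2(R[1,0],R[0,0]))
    print("t",round(o['t'],2),"pos",o['tool_pos'].round(4),"z",R[:,2].round(3),"yaw",round(y,1),"dtool cm",dp.round(2),"rotz",round(-(yaw-y),1),"open",round(o['opening'],4),"F",o['contact_force'].round(1),"q6",o['q'][5].round(2))
E
python3 -c "
from h import *
rel([.521,-.2307,.15],-73)"
```

```text
t: 1.1
tool_pos: [0.4433, -0.3073, 0.2388]
tool_rot: [-3.117, -0.393, 0.001]
contact_force: [0.8, -0.8, -0.2]
opening: 0.0427
t: 2.1
tool_pos: [0.4422, -0.3086, 0.2387]
tool_rot: [-2.635, 1.71, 0.002]
contact_force: [0.0, 1.1, -0.2]
opening: 0.0427
t 2.1 pos [ 0.4422 -0.3086  0.2387] z [-0.001  0.001 -1.   ] yaw -66.0 dtool cm [ -3.89 -10.37   8.86] rotz 7.0 open 0.0427 F [ 0.   1.1 -0.2] q6 1.97
```

```bash
python3 -m creep '[{"hand":0.5,"translation":[-1.3,-3.5,0],"delta_rot":[0,0,0]},{"hand":0.5,"translation":[-1.3,-3.5,0],"delta_rot":[0,0,0]},{"hand":0.5,"translation":[-1.3,-3.4,0],"delta_rot":[0,0,0]},{"hand":0.5,"translation":[0,0,2.5],"delta_rot":[0,0,7]},{"hand":0.5,"translation":[0,0,3],"delta_rot":[0,0,0]},{"hand":0.5,"translation":[0,0,3],"delta_rot":[0,0,0]},{"hand":0.5,"translation":[0,0,0],"delta_rot":[0,0,0]}]'
python3 - <<'E'
from h import *
rel([.521,-.2307,.076],-73)
for n in ["scene","top"]:
    p,d=ctrl.get_image(n)
    b=p[100:220,130:290] if n=="scene" else p[110:230,240:400]
    cv2.imwrite(f"pics/{n}2.png",cv2.resize(b,(800,600),interpolation=cv2.INTER_CUBIC)[:,:,::-1])
E
```

```text
t: 2.98
tool_pos: [0.5191, -0.2291, 0.1507]
tool_rot: [2.531, -1.86, -0.011]
contact_force: [-0.1, 0.4, -0.4]
opening: 0.0425
t 2.98 pos [ 0.5191 -0.2291  0.1507] z [-0.006  0.004 -1.   ] yaw -72.6 dtool cm [ 0.25 -0.17  7.47] rotz 0.4 open 0.0425 F [-0.1  0.4 -0.4] q6 2.29
```

View pics/scene2.png

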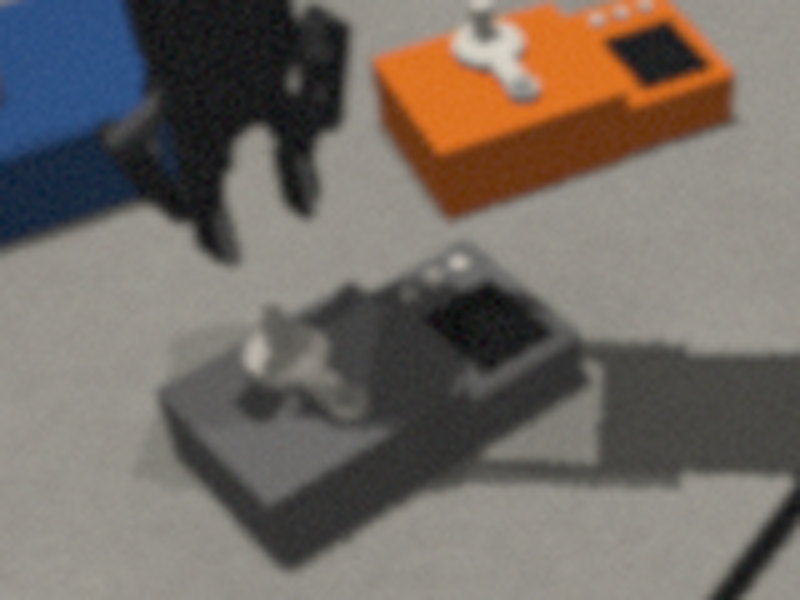

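The scene view shows the half-open fingers straddling the point directly above the knob. The knob is at crop pixel (270,315) and the fingertips are at (220,255) and (305,210). Next I descend to a TCP height of about 0.075.

```bash
python3 -m creep '[{"hand":0.5,"translation":[0.2,-0.2,2.5],"delta_rot":[0,0,0]},{"hand":0.5,"translation":[0,0,2],"delta_rot":[0,0,0]},{"hand":0.5,"translation":[0,0,1.5],"delta_rot":[0,0,0]},{"hand":0.5,"translation":[0,0,1.5],"delta_rot":[0,0,0]},{"hand":0.5,"translation":[0,0,0],"delta_rot":[0,0,0]}]'
python3 - <<'E'
from h import *
rel([.521,-.2307,.075],-73)
for n in ["scene"]:
    p,d=ctrl.get_image(n)
    b=p[120:220,150:250]
    cv2.imwrite(f"pics/{n}3.png",cv2.resize(b,(600,600),interpolation=cv2.INTER_CUBIC)[:,:,::-1])
E
```

```text
t: 3.7
tool_pos: [0.5227, -0.2312, 0.0777]
tool_rot: [2.531, -1.86, -0.005]
contact_force: [0.5, 0.3, 1.0]
opening: 0.0425
t 3.7 pos [ 0.5227 -0.2312  0.0777] z [-0.003  0.002 -1.   ] yaw -72.6 dtool cm [-0.09  0.15  0.27] rotz 0.4 open 0.0425 F [0.5 0.3 1. ] q6 2.29
```

View pics/scene3.png

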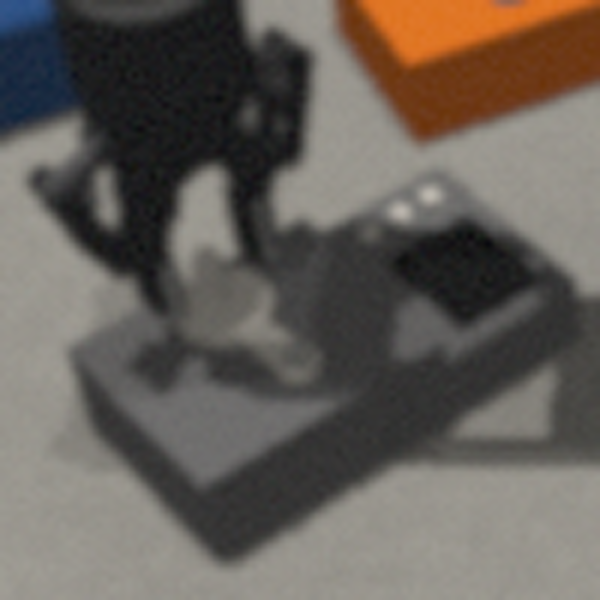

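The knob sits between the fingers at crop pixel (215,270). I lower 3 mm more, narrow the jaws to about 25 mm, and start the arc at 8° per row: chord 8.1 mm along -y, tool turning with it.

```bash
python3 -m creep '[{"hand":0.3,"translation":[-0.1,0.1,0.3],"delta_rot":[0,0,0]},{"hand":0.3,"translation":[0,0,0],"delta_rot":[0,0,0]},{"hand":0.3,"translation":[0,0,0],"delta_rot":[0,0,0]},{"hand":0.3,"translation":[-0.06,-0.8,0],"delta_rot":[0,0,-8]},{"hand":0.3,"translation":[-0.06,-0.8,0],"delta_rot":[0,0,-8]},{"hand":0.3,"translation":[-0.06,-0.8,0],"delta_rot":[0,0,-8]},{"hand":0.3,"translation":[-0.06,-0.8,0],"delta_rot":[0,0,-8]},{"hand":0.3,"translation":[0,0,0],"delta_rot":[0,0,0]}]'
python3 - <<'E'
from h import *
a=np.radians(-73+32); rel([.504+.058*np.cos(a),-.175+.058*np.sin(a),.075],-73+32)
p,d=ctrl.get_image("scene")
b=p[120:220,150:250]
cv2.imwrite(f"pics/scene4.png",cv2.resize(b,(600,600),interpolation=cv2.INTER_CUBIC)[:,:,::-1])
E
```

```text
t: 4.75
tool_pos: [0.5491, -0.2133, 0.0766]
tool_rot: [2.946, -1.092, 0.001]
contact_force: [-0.6, 0.0, 0.6]
opening: 0.0257
t 4.75 pos [ 0.5491 -0.2133  0.0766] z [ 0. -0. -1.] yaw -40.7 dtool cm [-0.12  0.07  0.16] rotz 0.3 open 0.0257 F [-0.6  0.   0.6] q6 1.78
```

View pics/scene4.png

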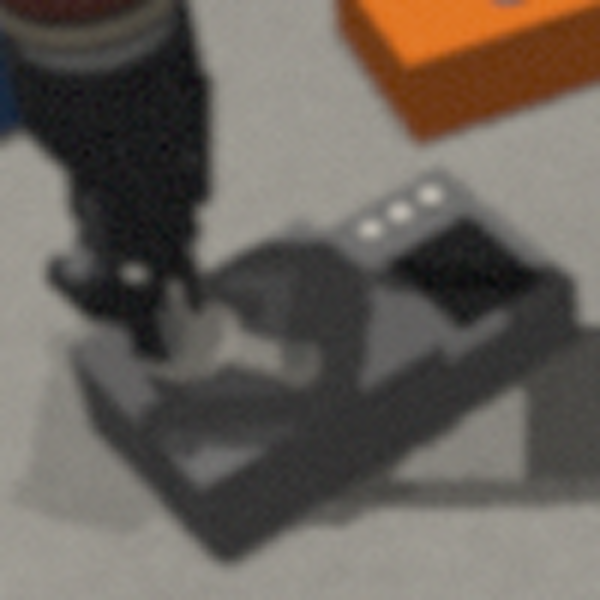

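The disc, at crop pixel (190,345), is moving with the fingers and the force stays negligible. I'll continue the arc by about 60°.

```bash
python3 -m creep '[{"hand":0.3,"translation":[-0.16,-0.75,0.1],"delta_rot":[0,0,-8]},{"hand":0.3,"translation":[-0.06,-0.8,0],"delta_rot":[0,0,-8]},{"hand":0.3,"translation":[-0.06,-0.8,0],"delta_rot":[0,0,-8]},{"hand":0.3,"translation":[-0.06,-0.8,0],"delta_rot":[0,0,-8]},{"hand":0.3,"translation":[-0.06,-0.8,0],"delta_rot":[0,0,-8]},{"hand":0.3,"translation":[-0.06,-0.8,0],"delta_rot":[0,0,-8]},{"hand":0.3,"translation":[-0.06,-0.8,0],"delta_rot":[0,0,-8]},{"hand":0.3,"translation":[0,0,0],"delta_rot":[0,0,0]}]'
python3 - <<'E'
from h import *
a=np.radians(-73+88); rel([.504+.058*np.cos(a),-.175+.058*np.sin(a),.075],-73+88)
p,d=ctrl.get_image("scene")
b=p[120:220,150:250]
cv2.imwrite(f"pics/scene5.png",cv2.resize(b,(600,600),interpolation=cv2.INTER_CUBIC)[:,:,::-1])
E
```

```text
t: 5.8
tool_pos: [0.559, -0.1603, 0.0754]
tool_rot: [-3.114, -0.416, 0.0]
contact_force: [0.8, 0.4, -0.0]
opening: 0.0255
t 5.8 pos [ 0.559  -0.1603  0.0754] z [-0.  0. -1.] yaw 15.2 dtool cm [ 0.1  -0.    0.04] rotz 0.2 open 0.0255 F [ 0.8  0.4 -0. ] q6 0.9
```

View pics/scene5.png

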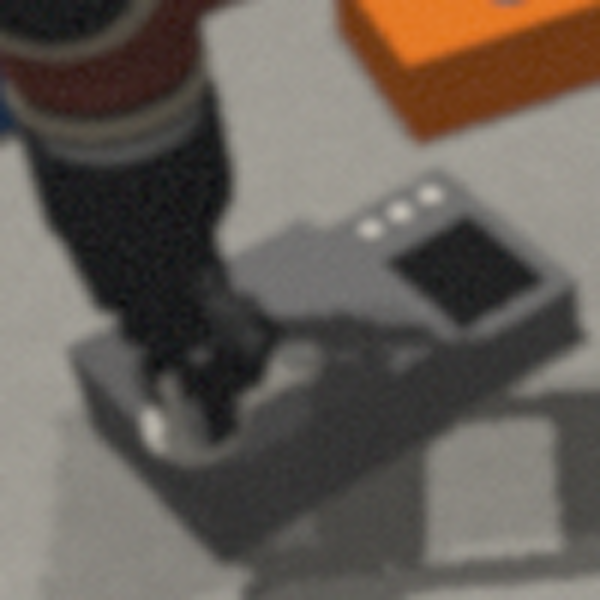

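The disc is now swung towards the far edge, at crop pixel (195,430). I'll nudge it about 6° further, centre the jaws on the knob to break contact, open them, and lift straight up and away.

```bash
python3 -m creep '[{"hand":0.3,"translation":[0.07,-0.6,0],"delta_rot":[0,0,-6]},{"hand":0.3,"translation":[0,0,0],"delta_rot":[0,0,0]},{"hand":0.4,"translation":[0,0.3,0],"delta_rot":[0,0,0]},{"hand":0.4,"translation":[0,0,0],"delta_rot":[0,0,0]},{"hand":0.4,"translation":[0,0,-1.5],"delta_rot":[0,0,0]},{"hand":0.4,"translation":[0,0,-3],"delta_rot":[0,0,0]},{"hand":0.4,"translation":[0,0,-5],"delta_rot":[0,0,0]},{"hand":0.4,"translation":[0,0,-6],"delta_rot":[0,0,0]}]'
python3 -m creep '[{"hand":0.4,"translation":[-4,4,0],"delta_rot":[0,0,0]},{"hand":0.4,"translation":[-4,4,0],"delta_rot":[0,0,0]},{"hand":0.4,"translation":[-4,4,0],"delta_rot":[0,0,0]},{"hand":0.4,"translation":[-4,4,0],"delta_rot":[0,0,0]},{"hand":0.4,"translation":[-4,4,0],"delta_rot":[0,0,0]},{"hand":0.4,"translation":[-4,4,0],"delta_rot":[0,0,0]},{"hand":0.4,"translation":[0,0,0],"delta_rot":[0,0,0]}]'
python3 - <<'E'
from h import *
rel([0.56,-.15,.2],21)
s,d=ctrl.get_image("scene");t,d=ctrl.get_image("top")
np.savez("fin.npz",s=s,t=t)
a=cv2.resize(s[130:220,150:250],(500,450),interpolation=cv2.INTER_CUBIC)
b=cv2.resize(t[140:230,130:190],(300,450),interpolation=cv2.INTER_CUBIC)
cv2.imwrite("pics/f1.png",np.hstack([a,b])[:,:,::-1])
b=cv2.resize(t,(800,600),interpolation=cv2.INTER_CUBIC)
cv2.imwrite("pics/f2.png",b[:,:,::-1])
E
```

```text
t: 6.85
tool_pos: [0.5587, -0.157, 0.2318]
tool_rot: [-3.087, -0.581, 0.002]
contact_force: [1.1, -0.2, -0.5]
opening: 0.0342
t: 7.72
tool_pos: [0.4215, -0.4714, 0.2314]
tool_rot: [3.087, 0.574, 0.0]
contact_force: [0.3, 0.7, -0.4]
opening: 0.0338
t 7.72 pos [ 0.4215 -0.4714  0.2314] z [ 0.    -0.001 -1.   ] yaw 21.1 dtool cm [ 24.48 -25.02   3.1 ] rotz 0.1 open 0.0338 F [ 0.3  0.7 -0.4] q6 0.24
```

View pics/f1.png

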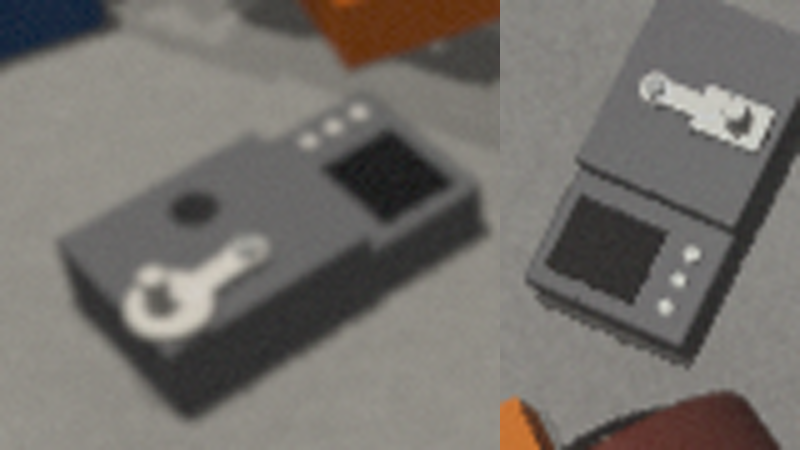

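View pics/f2.png

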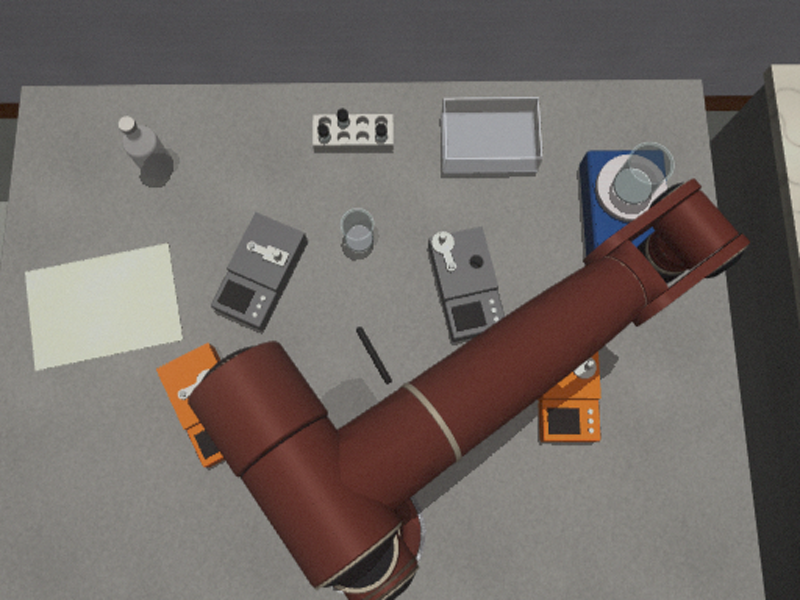

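The dark port is fully uncovered, at left-panel pixel (195,210), with the disc swung towards the far edge at (165,300). The rectangular cover still looks shut. I'll put numbers on both angles and check that nothing else moved.

```bash
python3 - <<'E'
from h import *
f=np.load("fin.npz");t0=np.load("top1.npz")['p'];s0=np.load("scene1.npz")['p']
def ax(p,r0,r1,c0,c1):
    m=np.zeros(p.shape[:2],np.uint8);m[r0:r1,c0:c1]=p[r0:r1,c0:c1].min(2)>150
    n,l,st,ce=cv2.connectedComponentsWithStats(m);i=1+np.argmax(st[1:,4]);v,u=np.nonzero(l==i)
    P=np.array([plane("top",a,b,.063)[:2] for a,b in zip(u,v)]);w,V=np.linalg.eigh(np.cov(P.T));return np.degrees(np.arctan2(V[1,1],V[0,1]))%180,P.mean(0)
print("round",ax(t0,150,182,280,318),ax(f['t'],140,180,270,310))
print("rect",ax(t0,145,175,150,195),ax(f['t'],145,175,150,195))
b=np.hstack([s0[60:180,60:200],f['s'][60:180,60:200]])
cv2.imwrite("pics/cmp.png",cv2.resize(b,(800,343))[:,:,::-1])
o=ctrl.get_obs();print(o['t'],abs(o['dq']).max(),o['contact_force'])
E
```

```text
round (np.float64(106.19466151480441), array([ 0.5183005 , -0.21244848])) (np.float64(16.628997782608366), array([ 0.54515941, -0.16322953]))
rect (np.float64(66.95614304106697), array([0.53801859, 0.1863365 ])) (np.float64(67.51099634027857), array([0.53807978, 0.18565425]))
7.825 0.03239443075212056 [ 0.68062596  0.47366737 -0.22478937]
```

View pics/cmp.png

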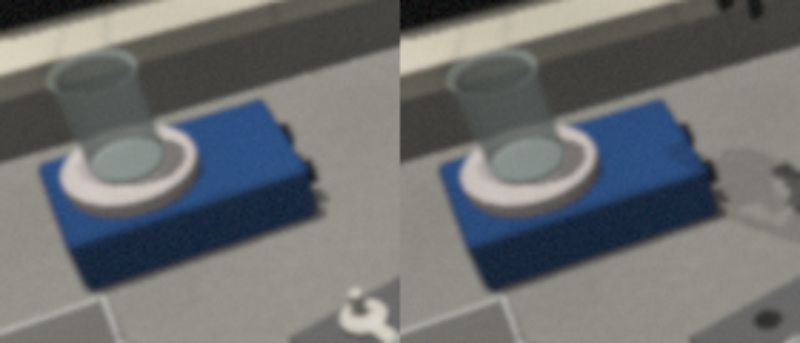

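The round cover turned 90° (axis 106° to 16.6°) and the rectangular one is unchanged within 0.6°. The beaker and balance at left have not moved between the two pictures. The arm is clear, so I'm handing in.

```bash
python3 -m creep '[{"hand":0.4,"translation":[0,0,0],"delta_rot":[0,0,0]},{"hand":0.4,"translation":[0,0,0],"delta_rot":[0,0,0]}]'; python3 -c "
from station import ctrl
print(ctrl.finish_job())"
```

```text
t: 8.07
tool_pos: [0.4241, -0.4671, 0.2306]
tool_rot: [3.086, 0.585, 0.0]
contact_force: [0.2, 0.5, -0.1]
opening: 0.0346
the job is handed in; nothing more can be done
None
```

The round cover is open and the job is handed in, at about 8.1 s of the 38 s allowed. I straddled its knob loosely with part-closed fingers and swept it anticlockwise around the pin. Then I broke contact, lifted straight up and moved the arm clear.

**Last checks:**
- **Round cover:** it turned about 90° (its axis went from 106° to 17° in the top view), and the vial port is fully clear in both views.
- **Rectangular cover:** it is unchanged within measuring noise (0.6°), so still shut.
- **Surroundings:** the balance and beaker near the arm's path did not move. The orange look-alikes were not approached at bench level. In the last top view the arm partly hid both of them, so I didn't measure them.
- **Forces:** every reading was about 1 N or less. I read it at the end of each move, not continuously.

No check failed or disagreed.

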